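# Tip a filter carton onto the label-reading board

### The arm

A 6-joint arm with a two-finger parallel gripper is mounted at the origin on a cart in front of the work surface, level with it; the furniture and walls round the work are solid. World frame = base frame: x ahead of the robot, y to its left, z up, the work surface at z = 0. Lengths are in m, angles in rad, forces in N, time in s.
With the tool pointing down it reaches from about 0.35 to 1 m from the base axis. Payload 7.1 kg.
Tool frame: the origin (TCP) lies on the centre line of the jaws, within the pads' length; the fingertips stand 11 mm ahead of it and the grasp point (between the pads) lies 8 mm behind it (finger_overhang is the x of the fingertips in the tool frame, in m); x points along the fingers, y is the direction in which the jaws open and shut, and the axes are right-handed (so a half turn about x gives the same grasp; the last joint's range is limited). The gripper opens to 85 mm and grips with 20 to 120 N. Pads are 22 mm wide; open, the fingers measure 114 mm over their backs; the gripper's body (76 mm by 85 mm) begins 54 mm behind the grasp point. The pads swing forward as they close: fully open they stand 13 mm farther back than shut.
Start: joints at [-1.162, 0.423, 1.63, -0, 1.089, -0.019], TCP at [0.259, -0.569, 0.242] pointing down, gripper open.
Joint ranges: [-3, 3], [-0.9, 2.11], [0.09, 2.58], [-1.31, 4.45], [0.11, 2.69], [-2.54, 2.54]. Speed limits (rad/s): [2.39, 2.39, 3.01, 3.14, 3.14, 3.14].

### API

Orientations are given as a unit quaternion [w, x, y, z].
In Python, from bench import * gives the robot as it stands. The module is installed in compiled form; this text tells all that it offers.
- The arm moves only by the tool arm_command, never from a script. Its arguments are lists of equal length, an entry for each row: "translation": the shift along the tool's x, y, z in m, a list of three; "delta_rot": the turn, a rotation vector about the tool's x, y, z in rad, a list of three. A call has 1 to 12 rows; each row shifts and turns the commanded pose from where the row before left it, along the tool's axes as they then stand; what a row does not reach is not made up. A row lasts 1/12 s, in which the tool goes at most 41.7 mm and 7.16 degrees, less where a joint would pass 70% of its speed; a pose out of reach is approached as far as the arm can. A call is refused whole if a number of a shift passes 0.0417 or a number of a turn 0.125, either way. A call with a gripper value outside its range is refused whole. "grip" is the opening, from 0 (shut) to 1 (fully open), set as the call begins (left out, the last holds). The fingers move at their own pace and stop on an object; the grip force is fixed at half the most. Time passes only in rows, so rows that do not move let the fingers close. It gives the time, the measured TCP pose, the force and the opening at its end, in the units of the state.
- observe(): the state, without advancing time (a new reading comes with each control period).
- snapshot(name): name is "side" or "top" or "wrist"; returns a dict with "color" (420x560x3 uint8, red, green, blue), "depth" (420x560 float32, m along the optical axis (not along the pixel's ray), 0 where there is no reading), "mtx" (3x3 intrinsics, pixels), "D" ([k1, k2, p1, p2, k3] as OpenCV has them; the pictures are not rectified), "pose" (4x4, takes a point from camera to world coordinates); the wrist camera has in their place "mount" (4x4, takes a point from camera to tool coordinates, whose origin is the TCP and whose axes are the tool frame's). Camera axes: x right, y down, z forward; pixel columns grow to the right and rows downward; lengths in m; the calibration is good to about 2 mm. A picture is of the moment at which its call begins: read the wrist's pose just before it.
- sign_off(): hands the job in, once; it reports no verdict.
The state is a dict: "time": time; "qpos": joint angles; "qd": joint speeds; "tau": joint torques, N m; "tool_pos": TCP position; "orientation": TCP orientation; "ft_force": force on the tool from outside, world axes, zero at the start; "wrist_torque": the same for the moment, N m; "width": opening from 0.0 (shut) to 1.0 (fully open).
Only numpy, scipy, OpenCV 4.12 (cv2) and the standard library are available. Lean on these libraries where they do the work, as an engineer would, in place of code of your own. Each camera call takes 0.05 s, during which the arm holds its last target. There are 200 camera calls.

### The job

Push the blue-banded carton over from near its top so that it falls flat inside the yellow outline of the grey board, label upwards. Then push its foot end to slide it along until its top end sits square against the metal stop bar, and move clear. Only push it gently with the fingers: do not squeeze, strike or lift it, and leave the other things alone.

Things in the scene. Friction and masses are not known exactly. Their poses are not given: they have to be found in the camera images.
- carton: The carton to tip: brown box with a blue band round its foot, 42 mm deep (its x) x 50 wide (y) x 130 tall (z), 0.17 to 0.35 kg, rigid. Origin: centre of its underside (foot end). Starts upright on the board, 0.07 to 0.09 m from the board's origin on its -x side. White label with black bars on its -x face; it must fall towards its own +x (within 5 degrees of the board's). Falls by itself once tilted past 18 degrees.
- carton_top (a point): Centre of the carton's top end, 130 mm from its origin along the carton's z.
- board: Flat grey board fixed to the worktop, 262 mm long (its x) x 122 wide (y), top 4 mm above the worktop. +x: the way the carton is to fall and slide, roughly to the robot's right (world -y, within 12 degrees). Origin at worktop height; the board runs from x = -0.125 to +0.137. The yellow outline on it bounds x = -0.088 to +0.125, y = -0.056 to +0.056; its fourth side is the stop bar.
- stop_face (a point): Middle of the face of the aluminium stop bar that the carton's top end is pushed against: at x = +0.125 on the board, 13 mm above the worktop. The face is square to the board's x; the bar is 12 mm thick, 110 mm long (board's y), and its top is 22 mm above the worktop. Fixed.
- tea_tin: Bystander: green and grey round tea tin, 74 mm across, 92 mm tall, standing at the left. Origin: centre of its underside.
- tea_strainer: Bystander: steel mesh tea strainer cup, 82 mm across, 61 mm tall, standing left of and behind the board. Origin: centre of its underside.
- ball_valve: Bystander: brass ball valve with a red lever, 32 x 115 x 49 mm, lying right of the board. Origin: on its underside, under the valve body.
- spare_carton: Bystander: a second carton of the same size, with an orange band, standing at the right. Origin: centre of its underside.

How it is judged:
On the way:
1. the carton lies flat inside the yellow outline, label up (angle between carton's own x axis and vertical above 3 rad and height (world z) of carton_top below 0.04 m and y of carton in the frame of board between -0.032 and 0.032 m and y of carton_top in the frame of board between -0.032 and 0.032 m and x of carton in the frame of board above -0.088 m), for 0.2 s.
At the end, for the whole second after the job is handed in: The blue-banded carton lies flat and at rest on the board, label up, inside the yellow outline, its top end within 6 mm of the stop bar and square to it within 5 degrees (all of step 1 and x of carton_top in the frame of board above 0.119 m and angle between the z axis of carton and the x axis of board, either way round below 0.087 rad and linear speed of carton below 0.01 m/s); the robot touches nothing.
It fails at once if the carton is lifted or carried (height (world z) of carton above 0.048 m or height (world z) of carton_top above 0.16 m).
It fails at once if the carton comes down outside the yellow outline (height (world z) of carton_top below 0.045 m and (y of any of carton, carton_top in the frame of board above 0.035 m or y of any of carton, carton_top in the frame of board below -0.035 m or x of carton in the frame of board below -0.091 m)).
It fails at once if the carton comes down on its label or on a narrow side (height (world z) of carton_top below 0.06 m and angle between carton's own x axis and vertical below 2.3 rad).
It fails at once if the carton is squeezed or struck hard on the way to the stop bar (contact force between the fingers and carton above 30 N and x of carton_top in the frame of board below 0.115 m).
It fails at once if one of the other things (tea tin, tea strainer, ball valve, orange-banded carton) is shifted more than 20 mm or tipped (distance of any of tea_tin, tea_strainer, ball_valve, spare_carton from where it was at the start of the episode above 0.02 m or angle between any of tea_tin, tea_strainer, ball_valve, spare_carton's own z axis and vertical above 0.3 rad).
It also fails if it takes over 54 s, if anything falls off the work surface, if the arm or the gripper's body presses on something with over 40 N, if the wrist force passes 120 N, or if a joint passes its speed limit or range.

## Working session

There is one attempt and no reset: what is moved stays moved. The work goes in short steps, Python scripts to look and compute and a tool call to move; the robot and the scene stay as the last step left them, time stands still between calls to the robot, and variables do not carry over. Pictures are saved under pics/ and viewed, about 8 in all and at most 12, crops included, and the job is handed in when it is done.

Besides the shell and the picture viewer there is one more tool, called as name(argument=value, ...), one argument or row to a line, values as JSON. arm_command: Moves the arm, as the interface text tells. Its arguments: {"type":"object","properties":{"translation":{"type":"array","items":{"type":"array","items":{"type":"number"}}},"delta_rot":{"type":"array","items":{"type":"array","items":{"type":"number"}}},"grip":{"type":"number"}},"required":["translation","delta_rot"]}

```bash
mkdir -p pics
cat > h.py <<'E'
from bench import *
import numpy as np, cv2
from scipy.spatial.transform import Rotation as R
def cloud(s,pose=None):
    h,w=s["depth"].shape
    u,v=np.meshgrid(np.arange(w),np.arange(h))
    p=cv2.undistortPoints(np.stack([u,v],-1).reshape(-1,1,2).astype(np.float32),s["mtx"],s["D"]).reshape(h,w,2)
    c=np.concatenate([p,np.ones((h,w,1))],-1)*s["depth"][...,None]
    T=s["pose"] if pose is None else pose
    return c@T[:3,:3].T+T[:3,3]
def save(s,n): cv2.imwrite(f"pics/{n}.png",s["color"][...,::-1])
E
python3 - <<'E'
from h import *
a=snapshot("top");b=snapshot("side");cv2.imwrite("pics/top1.png",a["color"][...,::-1]);save(b,"side1")
np.savez("t1.npz",**{k:a[k] for k in a});np.savez("s1.npz",**{k:b[k] for k in b})
for s in(a,b):print(s["pose"].round(3).tolist())
o=observe();print(o)
E
```

```text
[[0.017, -0.993, 0.113, 0.349], [-1.0, -0.016, 0.007, -0.013], [-0.006, -0.113, -0.994, 1.723], [0.0, 0.0, 0.0, 1.0]]
[[1.0, 0.001, -0.016, 0.543], [0.015, -0.486, 0.874, -1.298], [-0.007, -0.874, -0.486, 0.799], [0.0, 0.0, 0.0, 1.0]]
{'time': 0.1, 'qpos': array([-1.16198824e+00,  4.23804145e-01,  1.63060348e+00, -7.83222269e-06,
        1.08858124e+00, -1.90374508e-02]), 'qd': array([ 7.15543782e-04, -1.68397927e-05, -1.54438345e-03,  1.06662580e-03,
       -8.92936037e-04, -6.73253926e-04]), 'tau': array([ 3.22280493e-04, -5.58423293e+01, -2.82443637e+01, -1.88123420e-05,
        3.03433539e-03,  7.64289837e-06]), 'tool_pos': array([ 0.25913275, -0.56823134,  0.24160257]), 'orientation': array([-0.14963255, -0.6908903 , -0.15060018,  0.6910863 ]), 'ft_force': array([0.43780641, 0.0806322 , 0.77118143]), 'wrist_torque': array([-0.0248281 ,  0.04187638, -0.04602896]), 'width': 0.9976064768740293}
```

View pics/top1.png

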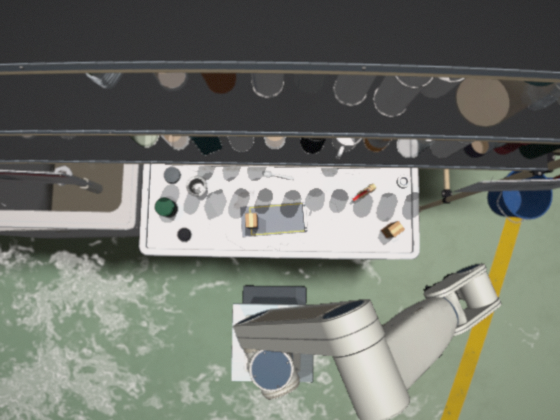

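View pics/side1.png

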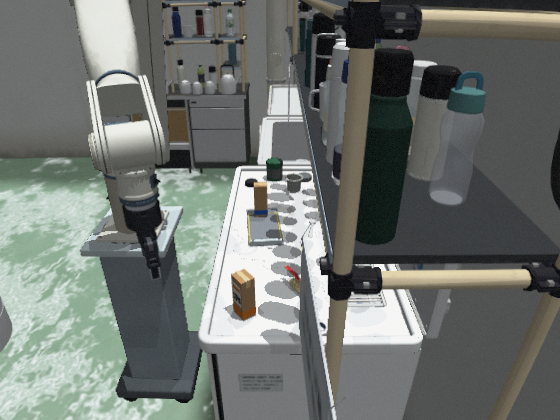

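Top view: the board is at about (275,220) px, with the carton at (251,220) on its left end. The spare is at (393,230), the valve at (363,193) and the tin at (166,207). Next I'll get rough positions from depth.

Run:
```python
from h import *
for n in("t1","s1"):
    s=dict(np.load(n+".npz")); P=cloud(s); s["P"]=P
    hsv=cv2.cvtColor(s["color"],cv2.COLOR_RGB2HSV)
    print(n,s["mtx"].tolist(),s["D"].round(4).tolist())
    ws=(P[...,0]>.3)&(P[...,0]<.95)&(abs(P[...,1])<.8)&(P[...,2]>-.02)&(P[...,2]<.25)
    for nm,m in dict(yellow=(hsv[...,0]>20)&(hsv[...,0]<36)&(hsv[...,1]>120)&(P[...,2]<.02),
      blue=(hsv[...,0]>100)&(hsv[...,0]<125)&(hsv[...,1]>120), tall=(P[...,2]>.1)&(P[...,2]<.16)&(P[...,0]<.75),mid=(P[...,2]>.03)&(P[...,0]<.75)).items():
        k,l,st,_=cv2.connectedComponentsWithStats((m&ws).astype(np.uint8))
        for i in range(1,k):
            if st[i,4]>12:
                q=P[l==i];print(nm,st[i].tolist(),np.percentile(q,[3,50,97],axis=0).round(3).tolist())
    if n=="t1":
        z=P[...,2]; print("table z",np.median(P[205:230,320:340,2]),"board",np.median(P[212:228,268:295,2]))
im=cv2.imread("pics/top1.png")[160:260,210:430];cv2.imwrite("pics/c1.png",cv2.resize(im,None,fx=3.6,fy=3.6,interpolation=2))
```

```text
t1 [[430.74165616207216, 0.0, 274.54470793378215], [0.0, 430.74165616207216, 204.37776270369858], [0.0, 0.0, 1.0]] [-0.0871, 0.0, 0.0, 0.0, 0.0]
tall [245, 213, 12, 15, 167] [[0.448, 0.067, 0.128], [0.471, 0.087, 0.135], [0.496, 0.108, 0.142]]
tall [386, 221, 19, 17, 187] [[0.42, -0.478, 0.107], [0.445, -0.451, 0.13], [0.472, -0.427, 0.137]]
mid [186, 176, 21, 20, 186] [[0.57, 0.273, 0.034], [0.614, 0.32, 0.06], [0.644, 0.348, 0.069]]
mid [53, 180, 40, 5, 106] [[0.587, 0.671, 0.18], [0.589, 0.729, 0.215], [0.592, 0.798, 0.248]]
mid [352, 188, 19, 13, 72] [[0.563, -0.371, 0.033], [0.586, -0.341, 0.047], [0.609, -0.308, 0.056]]
mid [454, 188, 45, 4, 132] [[0.584, -0.795, 0.165], [0.587, -0.722, 0.207], [0.591, -0.661, 0.249]]
mid [155, 197, 22, 20, 355] [[0.487, 0.389, 0.041], [0.518, 0.42, 0.09], [0.552, 0.457, 0.098]]
mid [245, 213, 13, 16, 199] [[0.446, 0.066, 0.036], [0.47, 0.086, 0.134], [0.496, 0.108, 0.142]]
mid [381, 221, 24, 18, 254] [[0.419, -0.478, 0.041], [0.445, -0.446, 0.127], [0.472, -0.423, 0.136]]
table z 0.00016407110895655386 board 0.004439120289277287
s1 [[409.52205
[... 507 characters left out ...]
, -0.431, 0.131]]
mid [288, 111, 1, 14, 14] [[0.591, 0.663, 0.183], [0.592, 0.674, 0.212], [0.592, 0.679, 0.243]]
mid [266, 157, 17, 19, 273] [[0.493, 0.388, 0.032], [0.525, 0.401, 0.072], [0.556, 0.449, 0.094]]
mid [285, 173, 19, 13, 192] [[0.577, 0.275, 0.033], [0.611, 0.306, 0.051], [0.643, 0.346, 0.064]]
mid [254, 181, 14, 30, 383] [[0.452, 0.063, 0.034], [0.475, 0.068, 0.091], [0.498, 0.1, 0.135]]
mid [284, 265, 17, 20, 84] [[0.565, -0.37, 0.04], [0.59, -0.34, 0.048], [0.604, -0.306, 0.052]]
mid [231, 268, 25, 45, 854] [[0.422, -0.486, 0.034], [0.452, -0.47, 0.097], [0.479, -0.438, 0.131]]
mid [299, 298, 8, 82, 286] [[0.587, -0.797, 0.163], [0.59, -0.739, 0.206], [0.592, -0.667, 0.247]]
```

View pics/c1.png

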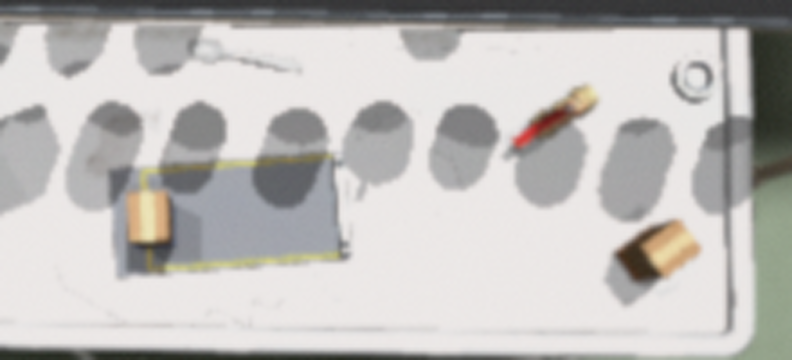

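```bash
cat >> h.py <<'E'
def tool():
    o=observe();q=o["orientation"];return o,R.from_quat(np.r_[q[1:],q[0]])
def go(p):  # tool-axes shift to world point p
    o,r=tool();return r.inv().apply(np.array(p)-o["tool_pos"])
E
python3 - <<'E'
from h import *
o,r=tool();print(r.as_matrix().round(4))
s=snapshot("wrist");print(s["mount"].round(3),s["mtx"])
print(go([.40,.03,.33]))
# desired: tool x down, tool y = +-board y (world ~ (1,.066,0))
for sg in(1,-1):
    x=np.array([0,0,-1.]);y=sg*np.array([.998,.066,0]);M=np.c_[x,y,np.cross(x,y)]
    print((r.inv()*R.from_matrix(M)).as_rotvec())
E
```

```text
[[-6.000e-04  4.149e-01 -9.099e-01]
 [ 1.300e-03 -9.099e-01 -4.149e-01]
 [-1.000e+00 -1.400e-03 -0.000e+00]]
[[-0.001 -0.282  0.959 -0.132]
 [ 1.    -0.     0.001 -0.   ]
 [ 0.     0.959  0.282 -0.072]
 [ 0.     0.     0.     1.   ]] [[340.70898188   0.         286.96993657]
 [  0.         340.70898188 207.03176383]
 [  0.           0.           1.        ]]
[-0.08769888 -0.48605738 -0.37635826]
[-1.20898306e+00 -8.61115575e-04  1.20987121e-03]
[1.93260903e+00 1.33593248e-03 9.50838616e-04]
```

Run:
```python
from h import *
print(go([.38,.10,.33]), go([.38,.10,.33])/18)
```

```text
[-0.08761295 -0.55804686 -0.38719836] [-0.00486739 -0.0310026  -0.02151102]
```

arm_command(
  translation=[
    [-0.0146, -0.031, -0.0215],
    [-0.0146, -0.031, -0.0215],
    [-0.0146, -0.031, -0.0215],
    [-0.0146, -0.031, -0.0215],
    [-0.0146, -0.031, -0.0215],
    [-0.0146, -0.031, -0.0215],
    [0, -0.031, -0.0215],
    [0, -0.031, -0.0215],
    [0, -0.031, -0.0215],
    [0, -0.031, -0.0215],
    [0, -0.031, -0.0215],
    [0, -0.031, -0.0215],
  ],
  delta_rot=[
    [0, 0, 0],
    [0, 0, 0],
    [0, 0, 0],
    [0, 0, 0],
    [0, 0, 0],
    [0, 0, 0],
    [0, 0, 0],
    [0, 0, 0],
    [0, 0, 0],
    [0, 0, 0],
    [0, 0, 0],
    [0, 0, 0],
  ],
  grip=0.2,
)

```text
time: 1.15
tool_pos: [0.3394, -0.1214, 0.33]
orientation: [0.15, 0.691, 0.15, -0.691]
ft_force: [0.5, -0.4, 0.0]
width: 0.204
```

arm_command(
  translation=[
    [0, -0.031, -0.0215],
    [0, -0.031, -0.0215],
    [0, -0.031, -0.0215],
    [0, -0.031, -0.0215],
    [0, -0.031, -0.0215],
    [0, -0.031, -0.0215],
    [0, 0, 0],
    [0, 0, 0],
  ],
  delta_rot=[
    [0, 0, 0],
    [0, 0, 0],
    [0, 0, 0],
    [0, 0, 0],
    [0, 0, 0],
    [0, 0, 0],
    [0, 0, 0],
    [0, 0, 0],
  ],
)

```text
time: 1.82
tool_pos: [0.3797, 0.1014, 0.3297]
orientation: [-0.152, -0.69, -0.152, 0.691]
ft_force: [-0.9, 0.2, 0.2]
width: 0.2
```

arm_command(
  translation=[
    [0, 0, 0],
    [0, 0, 0],
    [0, 0, 0],
    [0, 0, 0],
    [0, 0, 0],
    [0, 0, 0],
    [0, 0, 0],
    [0, 0, 0],
    [0, 0, 0],
    [0, 0, 0],
    [0, 0, 0],
    [0, 0, 0],
  ],
  delta_rot=[
    [-0.12, 0, 0],
    [-0.12, 0, 0],
    [-0.12, 0, 0],
    [-0.12, 0, 0],
    [-0.12, 0, 0],
    [-0.12, 0, 0],
    [-0.12, 0, 0],
    [-0.12, 0, 0],
    [-0.12, 0, 0],
    [-0.12, 0, 0],
    [0, 0, 0],
    [0, 0, 0],
  ],
)

```text
time: 2.82
tool_pos: [0.3797, 0.0986, 0.3298]
orientation: [0.513, 0.487, 0.513, -0.487]
ft_force: [0.5, 0.5, -0.9]
width: 0.199
```

Run:
```python
from h import *
o,r=tool();print(o["time"],o["tool_pos"],o["qpos"].round(2),o["width"]);print(r.as_matrix().round(4))
s=snapshot("wrist");np.savez("w1.npz",p=o["tool_pos"],M=r.as_matrix(),**s);save(s,"w1")
```

```text
2.8167 [0.37974094 0.09858075 0.32982978] [ 0.22 -0.05  2.01 -0.    1.18  0.17] 0.1986857386081506
[[-3.000e-04  9.987e-01  5.170e-02]
 [-3.000e-04  5.170e-02 -9.987e-01]
 [-1.000e+00 -3.000e-04  2.000e-04]]
```

View pics/w1.png

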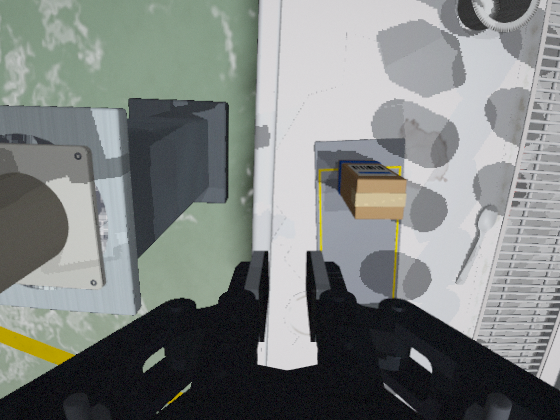

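```bash
cat >> h.py <<'E'
def wcloud(s,p,M):
    T=np.eye(4);T[:3,:3]=M;T[:3,3]=p
    return cloud(s,T@s["mount"])
E
python3 - <<'E'
from h import *
s=dict(np.load("w1.npz"));P=wcloud(s,s["p"],s["M"])
hsv=cv2.cvtColor(s["color"],cv2.COLOR_RGB2HSV)
print("board z",np.median(P[230:250,330:380,2]))
m=(hsv[...,0]>20)&(hsv[...,0]<36)&(hsv[...,1]>110)&(abs(P[...,2]-.004)<.008)
m[:, :300]=0;m[320:]=0
v,u=np.nonzero(m)
for nm,k in dict(L=(u<326)&(v>185),Rr=(u>390)&(v>225),E=(u>322)&(u<338)&(v<180),E2=(u>322)&(u<402)&(v<175)).items():
    q=P[v[k],u[k]][:,:2]
    l=cv2.fitLine(q.astype(np.float32),cv2.DIST_HUBER,0,1e-4,1e-4).ravel();print(nm,k.sum(),l.round(4),np.degrees(np.arctan2(l[0],-l[1])).round(2),q.min(0).round(4),q.max(0).round(4))
c=(P[...,2]>.126)&(P[...,2]<.145)&(P[...,0]>.4)&(P[...,0]<.6)&(P[...,1]>0)&(P[...,1]<.2)
c=cv2.morphologyEx(c.astype(np.uint8),cv2.MORPH_OPEN,np.ones((3,3)))>0
q=P[c];print("top",c.sum(),q[:,2].mean(),cv2.minAreaRect((q[:,:2]*1000).astype(np.float32)))
# label/-x face: z between .02 and .115
f=(P[...,2]>.02)&(P[...,2]<.115)&(P[...,0]>.4)&(P[...,0]<.6)&(P[...,1]>0.09)&(P[...,1]<.2)
q=P[f];A=np.c_[q[:,0],q[:,2],np.ones(len(q))];a=np.linalg.lstsq(A,q[:,1],rcond=None)[0];r=q[:,1]-A@a
k=abs(r)<.003;a=np.linalg.lstsq(A[k],q[k,1],rcond=None)[0];print("face",len(q),k.sum(),a,q[k].min(0),q[k].max(0))
E
```

```text
board z 0.00401441246779316
L 126 [ 0.1014 -0.9948  0.4302  0.0218] 5.82 [ 0.4249 -0.0264] [0.4354 0.0684]
Rr 156 [ 0.0937 -0.9956  0.5468 -0.0406] 5.37 [ 0.5402 -0.0984] [0.5536 0.0154]
E 35 [0.9922 0.1249 0.4393 0.0922] 97.17 [0.4287 0.0905] [0.448  0.0942]
E2 83 [0.996  0.089  0.4777 0.0957] 95.11 [0.4287 0.0904] [0.5349 0.1016]
top 2079 0.13407218182840724 ((472.82305908203125, 87.18527221679688), (51.07508850097656, 41.519203186035156), 3.4008307456970215)
face 785 487 [0.14073793 0.00765635 0.03986047] [0.44694495 0.09852069 0.02010736] [0.49716206 0.10919834 0.11473988]
```

```bash
cat >> h.py <<'E'
BO=np.array([.4868,.0085]);BX=np.array([.096,-.9954]);BY=np.array([.9954,.096])
def b2w(x,y,z): return np.r_[BO+x*BX+y*BY,z]
def w2b(p): d=np.asarray(p)[...,:2]-BO; return np.stack([d@BX,d@BY],-1)
E
python3 - <<'E'
from h import *
r=tool()[1];x=np.array([0,0,-1.]);y=np.r_[BY,0];M=np.c_[x,y,np.cross(x,y)]
rv=(r.inv()*R.from_matrix(M)).as_rotvec();print(rv)
o=observe();print(M.T@(b2w(-.142,-.006,.12)-o["tool_pos"]))
E
```

```text
[-0.04439286  0.00011526  0.00018914]
[ 0.20986113  0.09184007 -0.04186623]
```

arm_command(
  translation=[
    [0, 0, 0],
    [0, 0.023, -0.0105],
    [0, 0.023, -0.0105],
    [0, 0.023, -0.0105],
    [0, 0.023, -0.0105],
    [0.035, 0, 0],
    [0.035, 0, 0],
    [0.035, 0, 0],
    [0.035, 0, 0],
    [0.035, 0, 0],
    [0.035, 0, 0],
    [0, 0, 0],
  ],
  delta_rot=[
    [-0.0444, 0, 0],
    [0, 0, 0],
    [0, 0, 0],
    [0, 0, 0],
    [0, 0, 0],
    [0, 0, 0],
    [0, 0, 0],
    [0, 0, 0],
    [0, 0, 0],
    [0, 0, 0],
    [0, 0, 0],
    [0, 0, 0],
  ],
)

```text
time: 3.87
tool_pos: [0.4631, 0.1491, 0.1143]
orientation: [0.522, 0.471, 0.526, -0.478]
ft_force: [-2.0, -1.2, 0.0]
width: 0.2
```

Run:
```python
from h import *
o,r=tool();print(o["time"],o["tool_pos"],w2b(o["tool_pos"]),o["ft_force"]);print(r.as_matrix().round(4))
s=snapshot("wrist");save(s,"w2");np.savez("w2.npz",p=o["tool_pos"],M=r.as_matrix(),**s)
P=wcloud(s,o["tool_pos"],r.as_matrix());b=w2b(P)
c=(P[...,2]>.126)&(P[...,2]<.142)&(b[...,0]>-.12)&(b[...,0]<-.04)&(abs(b[...,1])<.05)
c=cv2.morphologyEx(c.astype(np.uint8),cv2.MORPH_OPEN,np.ones((3,3)))>0
print(c.sum(),cv2.minAreaRect((b[c]*1000).astype(np.float32)),np.percentile(b[c],[2,98],axis=0))
```

```text
3.8667 [0.46312256 0.14907942 0.11433473] [-0.14220579 -0.0100729 ] [-1.99432765 -1.19257261  0.04595448]
[[-0.0107  0.9951  0.0979]
 [-0.0032  0.0979 -0.9952]
 [-0.9999 -0.011   0.0021]]Traceback (most recent call last):
  File "<stdin>", line 7, in <module>
    return _quantile_unchecked(
        a, q, axis, out, overwrite_input, method, keepdims, weights)
    return _ureduce(a,
                    func=_quantile_ureduce_func,
    ...<5 lines>...
                    overwrite_input=overwrite_input,
                    method=method)
    r = func(a, **kwargs)
    result = _quantile(arr,
                       quantiles=q,
    ...<2 lines>...
                       out=out,
                       weights=wgt)
    slices_having_nans = np.isnan(arr[-1, ...])
                                  ~~~^^^^^^^^^
IndexError: index -1 is out of bounds for axis 0 with size 0
```

View pics/w2.png

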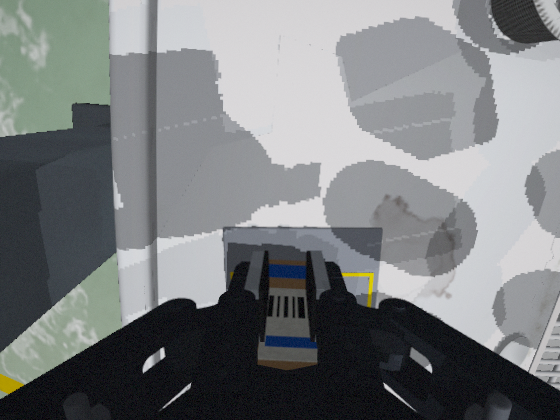

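The carton's label face shows between the fingers, about (258–317, 262–362) px, centred on the tool (col 287) and square to it. I'll push gently now.

arm_command(
  translation=[
    [0, 0, 0],
    [0, 0, 0.004],
    [0, 0, 0.004],
    [0, 0, 0.004],
    [0, 0, 0.004],
    [0, 0, 0.003],
    [0, 0, 0.003],
    [0, 0, 0.002],
    [0, 0, 0.002],
    [0, 0, 0.002],
    [0, 0, 0.002],
    [0, 0, 0.002],
  ],
  delta_rot=[
    [0, 0, 0],
    [0, 0, 0],
    [0, 0, 0],
    [0, 0, 0],
    [0, 0, 0],
    [0, 0, 0],
    [0, 0, 0],
    [0, 0, 0],
    [0, 0, 0],
    [0, 0, 0],
    [0, 0, 0],
    [0, 0, 0],
  ],
)

```text
time: 4.92
tool_pos: [0.4704, 0.1188, 0.1198]
orientation: [0.525, 0.474, 0.525, -0.474]
ft_force: [0.6, 1.0, 1.6]
width: 0.199
```

arm_command(
  translation=[
    [0, 0, 0.002],
    [0, 0, 0.002],
    [0, 0, 0.002],
    [0, 0, 0.002],
    [0, 0, 0.002],
    [0, 0, 0.002],
  ],
  delta_rot=[
    [0, 0, 0],
    [0, 0, 0],
    [0, 0, 0],
    [0, 0, 0],
    [0, 0, 0],
    [0, 0, 0],
  ],
)

```text
time: 5.42
tool_pos: [0.4717, 0.1068, 0.1199]
orientation: [0.525, 0.474, 0.525, -0.474]
ft_force: [-0.6, 1.0, 0.7]
width: 0.197
```

```bash
cat >> h.py <<'E'
def side_obj():
    s=snapshot("side");P=cloud(s);b=w2b(P)
    m=(P[...,2]>.012)&(P[...,2]<.2)&(b[...,0]>-.13)&(b[...,0]<.115)&(abs(b[...,1])<.05)
    return s,P,b,m
E
python3 - <<'E'
from h import *
o,r=tool();print(o["time"],o["tool_pos"],w2b(o["tool_pos"]),o["ft_force"]);print(r.as_matrix().round(4))
s,P,b,m=side_obj()
h=cv2.cvtColor(s["color"],cv2.COLOR_RGB2HSV);k=m&(h[...,1]>60)&(h[...,0]<30)
for z in(.03,.06,.09,.115):
    q=k&(abs(P[...,2]-z)<.012);print(z,q.sum(),np.median(b[q],axis=0))
E
```

```text
5.4167 [0.47167792 0.10675915 0.11991621] [-0.09925888 -0.00561964] [-0.60170193  1.02023955  0.74718418]
[[-0.      0.9949  0.1012]
 [ 0.      0.1012 -0.9949]
 [-1.     -0.     -0.    ]]
0.03 15 [-0.05612278  0.00039766]
0.06 63 [-0.05349294 -0.00667277]
0.09 69 [-0.04966814 -0.00654418]
0.115 71 [-0.04671276 -0.00628351]
```

It's tipping (front face slope about 6°) and the foot is holding. I'll keep pushing.

arm_command(
  translation=[
    [0, 0, 0.002],
    [0, 0, 0.002],
    [0, 0, 0.002],
    [0, 0, 0.002],
    [0, 0, 0.002],
    [0, 0, 0.002],
    [0, 0, 0.002],
    [0, 0, 0.002],
  ],
  delta_rot=[
    [0, 0, 0],
    [0, 0, 0],
    [0, 0, 0],
    [0, 0, 0],
    [0, 0, 0],
    [0, 0, 0],
    [0, 0, 0],
    [0, 0, 0],
  ],
)

```text
time: 6.13
tool_pos: [0.4733, 0.0908, 0.1199]
orientation: [0.525, 0.474, 0.525, -0.474]
ft_force: [0.2, 0.2, 0.2]
width: 0.199
```

```bash
cat >> h.py <<'E'
def rep():
    o,r=tool();print(o["time"],w2b(o["tool_pos"]),o["tool_pos"][2],o["ft_force"])
    s,P,b,m=side_obj()
    h=cv2.cvtColor(s["color"],cv2.COLOR_RGB2HSV);k=m&(h[...,1]>60)&(h[...,0]<30)
    for z in(.03,.045,.06,.09,.115):
        q=k&(abs(P[...,2]-z)<.01);print(z,q.sum(),np.median(b[q],axis=0) if q.any() else '')
    return s
E
python3 -c "
from h import *
rep()"
```

```text
6.1333 [-0.08321689 -0.0055352 ] 0.11991101908767883 [0.16639151 0.21477434 0.15394668]
0.03 14 [-0.05200395 -0.00370298]
0.045 46 [-0.04799499 -0.00386554]
0.06 48 [-0.04370563 -0.00749541]
0.09 58 [-0.03646967 -0.0071479 ]
0.115 53 [-0.02872761 -0.0071316 ]
```

Tilt is about 15° and y is steady.

arm_command(
  translation=[
    [0, 0, 0.002],
    [0, 0, 0.002],
    [0, 0, 0.002],
    [0, 0, 0.002],
    [0, 0, 0.002],
    [0, 0, 0.002],
    [0, 0, 0],
    [0, 0, 0],
    [0, 0, 0],
    [0, 0, 0],
    [0, 0, 0],
    [0, 0, 0],
  ],
  delta_rot=[
    [0, 0, 0],
    [0, 0, 0],
    [0, 0, 0],
    [0, 0, 0],
    [0, 0, 0],
    [0, 0, 0],
    [0, 0, 0],
    [0, 0, 0],
    [0, 0, 0],
    [0, 0, 0],
    [0, 0, 0],
    [0, 0, 0],
  ],
)

```text
time: 7.18
tool_pos: [0.4745, 0.0792, 0.1199]
orientation: [0.525, 0.474, 0.525, -0.474]
ft_force: [-0.0, -0.5, -0.3]
width: 0.202
```

```bash
python3 -c "
from h import *
rep()"
```

```text
7.1833 [-0.07150883 -0.00547919] 0.1199191785987612 [-0.04261244 -0.52023122 -0.27348095]
0.03 68 [ 0.07160446 -0.01302137]
0.045 106 [ 0.06232624 -0.01397521]
0.06 1 [ 0.0749599  -0.01803884]
0.09 0 
0.115 0
```

It fell. I'll back off and up for a look.

arm_command(
  translation=[
    [0, 0, -0.03],
    [0, 0, -0.03],
    [-0.03, 0, -0.02],
    [-0.03, 0, 0],
    [-0.03, 0, 0],
    [-0.03, 0, 0],
    [0, 0, 0],
    [0, 0, 0],
    [0, 0, 0],
  ],
  delta_rot=[
    [0, 0, 0],
    [0, 0, 0],
    [0, 0, 0],
    [0, 0, 0],
    [0, 0, 0],
    [0, 0, 0],
    [0, 0, 0],
    [0, 0, 0],
    [0, 0, 0],
  ],
)

```text
time: 7.98
tool_pos: [0.466, 0.1585, 0.2395]
orientation: [0.525, 0.474, 0.525, -0.474]
ft_force: [-0.3, -0.2, -0.3]
width: 0.202
```

```bash
cat >> h.py <<'E'
def flat(n):
    o,r=tool();s=snapshot("wrist");save(s,n);M=r.as_matrix()
    print(o["time"],w2b(o["tool_pos"]),o["tool_pos"][2])
    P=wcloud(s,o["tool_pos"],M);b=w2b(P)
    for nm,c in dict(label=(P[...,2]>.040)&(P[...,2]<.053)&(b[...,0]>-.12)&(b[...,0]<.117)&(abs(b[...,1])<.05)).items():
        k,l,st,_=cv2.connectedComponentsWithStats(cv2.morphologyEx(c.astype(np.uint8),cv2.MORPH_OPEN,np.ones((3,3))))
        i=1+np.argmax(st[1:,4]);q=b[l==i]
        print(nm,st[i].tolist(),P[l==i][:,2].mean(),cv2.minAreaRect((q*1000).astype(np.float32)),np.percentile(q,[1,99],axis=0).round(4).tolist())
    for side in(-1,1):  # yellow lines, bench of the board frame
        h=cv2.cvtColor(s["color"],cv2.COLOR_RGB2HSV)
        m=(h[...,0]>20)&(h[...,0]<36)&(h[...,1]>110)&(abs(P[...,2]-.004)<.006)&(abs(b[...,1]-side*.055)<.01)&(abs(b[...,0])<.08)
        q=b[m]
        if len(q)>9: print("yellow",side,len(q),np.polyfit(q[:,0],q[:,1],1).round(4))
    return s,P,b
E
python3 -c "
from h import *
flat('w3')"
```

```text
7.9833 [-0.151359   -0.00632622] 0.23952616295427484
label [260, 268, 47, 102, 3823] 0.046377725900640716 ((7.3938446044921875, -10.02042007446289), (49.33103561401367, 130.01229858398438), 86.75104522705078) [[-0.0569, -0.0352], [0.0688, 0.0135]]
yellow -1 65 [-0.0027 -0.0553]
yellow 1 79 [0.0125 0.0556]
```

View pics/w3.png

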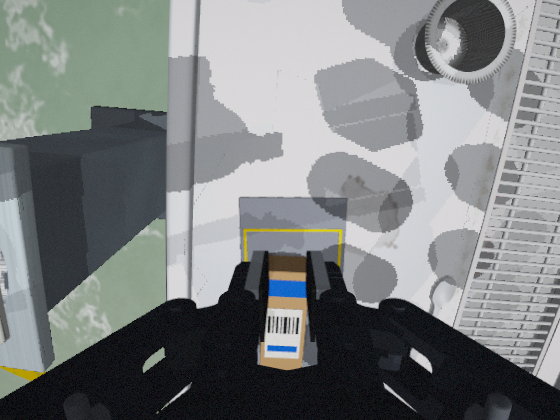

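Carton lies label up (blue band at (287,287), label at (283,333)), at 46 mm height, foot x ≈ -0.058, top ≈ 0.072, y ≈ -0.010, yaw about 3°. Now I'll descend behind the foot.

arm_command(
  translation=[
    [0.0359, -0.003, 0],
    [0.0359, 0, 0],
    [0.0359, 0, 0],
    [0.0359, 0, 0],
    [0.0359, 0, 0],
    [0.0359, 0, 0],
    [0, 0, 0.015],
    [0, 0, 0.015],
    [0, 0, 0.015],
    [0, 0, 0.015],
    [0, 0, 0.004],
    [0, 0, 0.004],
  ],
  delta_rot=[
    [0, 0, 0],
    [0, 0, 0],
    [0, 0, 0],
    [0, 0, 0],
    [0, 0, 0],
    [0, 0, 0],
    [0, 0, 0],
    [0, 0, 0],
    [0, 0, 0],
    [0, 0, 0],
    [0, 0, 0],
    [0, 0, 0],
  ],
)

```text
time: 9.03
tool_pos: [0.4693, 0.09, 0.0235]
orientation: [0.524, 0.474, 0.525, -0.475]
ft_force: [0.1, -0.6, 1.1]
width: 0.201
```

arm_command(
  translation=[
    [0, 0, 0.003],
    [0, 0, 0.003],
    [0, 0, 0.003],
    [0, 0, 0.003],
    [0, 0, 0.003],
    [0, 0, 0.003],
    [0, 0, 0.003],
    [0, 0, 0.003],
    [0, 0, 0.003],
    [0, 0, 0.003],
  ],
  delta_rot=[
    [0, 0, 0],
    [0, 0, 0],
    [0, 0, 0],
    [0, 0, 0],
    [0, 0, 0],
    [0, 0, 0],
    [0, 0, 0],
    [0, 0, 0],
    [0, 0, 0],
    [0, 0, 0],
  ],
)

```text
time: 9.87
tool_pos: [0.4734, 0.0607, 0.0246]
orientation: [0.525, 0.474, 0.525, -0.474]
ft_force: [-1.1, 3.0, 1.0]
width: 0.2
```

```bash
python3 -c "
from h import *
flat('w4')
print(observe()['ft_force'],observe()['tool_pos'])"
```

```text
9.8667 [-0.05323403 -0.00836979] 0.024591034913102935
label [229, 274, 117, 96, 3734] 0.04651281543845636 ((-45.3468017578125, -8.578763961791992), (44.03239440917969, 40.38016128540039), 89.92496490478516) [[-0.065, -0.0278], [-0.0264, 0.0103]]
yellow -1 636 [ 0.0034 -0.0549]
yellow 1 618 [-0.0001  0.0548]
[ 0.47892485 -0.33579697  1.26259068] [0.47340131 0.0602953  0.02457122]
```

arm_command(
  translation=[
    [0, 0, 0.003],
    [0, 0, 0.003],
    [0, 0, 0.003],
    [0, 0, 0.003],
    [0, 0, 0.003],
    [0, 0, 0.003],
    [0, 0, 0.003],
    [0, 0, 0.003],
    [0, 0, 0.003],
    [0, 0, 0.003],
    [0, 0, 0],
  ],
  delta_rot=[
    [0, 0, 0],
    [0, 0, 0],
    [0, 0, 0],
    [0, 0, 0],
    [0, 0, 0],
    [0, 0, 0],
    [0, 0, 0],
    [0, 0, 0],
    [0, 0, 0],
    [0, 0, 0],
    [0, 0, 0],
  ],
)

```text
time: 10.83
tool_pos: [0.4764, 0.0304, 0.0245]
orientation: [0.525, 0.474, 0.525, -0.474]
ft_force: [-0.0, 0.3, 0.8]
width: 0.202
```

arm_command(
  translation=[
    [0, 0, 0.0015],
    [0, 0, 0.0015],
    [0, 0, 0.001],
    [0, 0, 0.001],
    [0, 0, 0],
  ],
  delta_rot=[
    [0, 0, 0],
    [0, 0, 0],
    [0, 0, 0],
    [0, 0, 0],
    [0, 0, 0],
  ],
)

```text
time: 11.25
tool_pos: [0.4768, 0.0258, 0.0244]
orientation: [0.525, 0.474, 0.525, -0.474]
ft_force: [-0.5, -0.2, 0.4]
width: 0.202
```

```bash
python3 -c "
from h import *
o=observe();print(o['time'],w2b(o['tool_pos']),o['ft_force'])
s=snapshot('side');P=cloud(s);b=w2b(P)
c=(P[...,2]>.038)&(P[...,2]<.055)&(b[...,0]>.0)&(b[...,0]<.16)&(abs(b[...,1])<.05)
print(c.sum(),np.percentile(b[c],[2,50,98],axis=0))
im=s['color'][190:260,220:310,::-1];cv2.imwrite('pics/s5.png',cv2.resize(im,None,fx=7,fy=7,interpolation=2))"
```

```text
11.25 [-0.01822897 -0.00829187] [-0.53044728 -0.1671446   0.41309329]
283 [[ 0.00286767 -0.02899107]
 [ 0.07275975 -0.00520291]
 [ 0.12428267  0.01915447]]
```

View pics/s5.png

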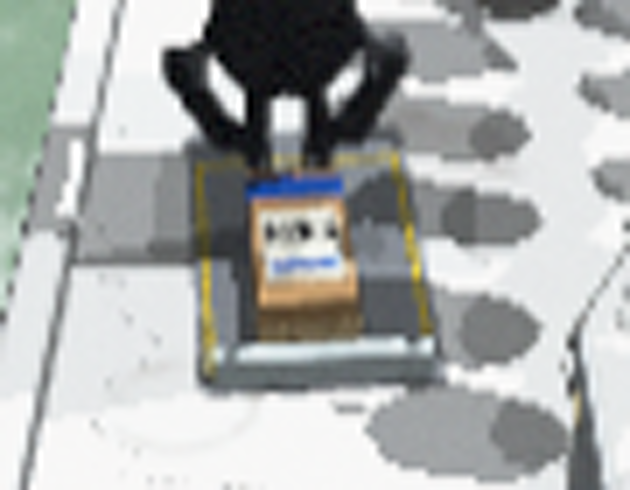

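The carton sits square, with its end (260–357, y≈330 in the crop) at or nearly at the bar (y≈350). I'll creep forward watching the force.

arm_command(
  translation=[
    [0, 0, 0.001],
    [0, 0, 0.001],
    [0, 0, 0],
  ],
  delta_rot=[
    [0, 0, 0],
    [0, 0, 0],
    [0, 0, 0],
  ],
)

```text
time: 11.55
tool_pos: [0.4772, 0.0249, 0.0246]
orientation: [0.524, 0.475, 0.525, -0.474]
ft_force: [0.3, 10.5, -0.5]
width: 0.205
```

arm_command(
  translation=[
    [0, 0, 0.001],
    [0, 0, 0],
  ],
  delta_rot=[
    [0, 0, 0],
    [0, 0, 0],
  ],
)

```text
time: 11.72
tool_pos: [0.4774, 0.0249, 0.0246]
orientation: [0.524, 0.475, 0.525, -0.474]
ft_force: [-0.3, 20.2, 2.4]
width: 0.199
```

arm_command(
  translation=[
    [0, 0, 0.001],
    [0, 0, 0],
  ],
  delta_rot=[
    [0, 0, 0],
    [0, 0, 0],
  ],
)

```text
time: 11.88
tool_pos: [0.4774, 0.0248, 0.0247]
orientation: [0.524, 0.475, 0.525, -0.474]
ft_force: [-1.2, 28.8, 2.1]
width: 0.199
```

Firmly against the bar (the TCP no longer advances and force is rising). I'll withdraw straight back and then up.

arm_command(
  translation=[
    [0, 0, -0.004],
    [0, 0, -0.01],
    [0, 0, -0.03],
    [0, 0, -0.03],
    [0, 0, -0.03],
    [-0.04, 0, -0.02],
    [-0.04, 0, 0],
    [-0.04, 0, 0],
    [-0.04, 0, 0],
    [-0.04, 0, 0],
    [0, 0, 0],
    [0, 0, 0],
  ],
  delta_rot=[
    [0, 0, 0],
    [0, 0, 0],
    [0, 0, 0],
    [0, 0, 0],
    [0, 0, 0],
    [0, 0, 0],
    [0, 0, 0],
    [0, 0, 0],
    [0, 0, 0],
    [0, 0, 0],
    [0, 0, 0],
    [0, 0, 0],
  ],
)

```text
time: 12.88
tool_pos: [0.4662, 0.1446, 0.2243]
orientation: [0.526, 0.476, 0.524, -0.472]
ft_force: [-0.1, -0.6, -0.1]
width: 0.199
```

```bash
python3 -c "
from h import *
flat('w6')
for n in('side','top'):
  s=snapshot(n);P=cloud(s);b=w2b(P)
  c=(P[...,2]>.036)&(P[...,2]<.056)&(b[...,0]>-.08)&(b[...,0]<.16)&(abs(b[...,1])<.05)
  print(n,c.sum(),np.percentile(b[c],[2,50,98],axis=0),cv2.minAreaRect((b[c]*1000).astype(np.float32)))
  if n=='side':
    im=s['color'][190:260,220:310,::-1];cv2.imwrite('pics/s7.png',cv2.resize(im,None,fx=7,fy=7,interpolation=2))
print(observe()['ft_force'])"
```

```text
12.8833 [-0.13744714 -0.0074385 ] 0.22431488078663592
label [264, 307, 46, 63, 2625] 0.04629458342695274 ((31.951278686523438, -6.373310089111328), (79.68548583984375, 49.26782989501953), 1.4805339574813843) [[-0.0065, -0.0297], [0.0687, 0.0176]]
yellow -1 86 [-0.0022 -0.0555]
yellow 1 114 [0.0044 0.0549]
side 299 [[-0.00188669 -0.02924545]
 [ 0.06886136 -0.00514548]
 [ 0.12387769  0.01927215]] ((61.44865036010742, -4.722017288208008), (131.67494201660156, 49.97088623046875), 0.2640502452850342)
top 424 [[-0.00438371 -0.03254185]
 [ 0.05667294 -0.00881561]
 [ 0.11970604  0.01572568]] ((57.925052642822266, -8.012344360351562), (129.9020233154297, 50.53635787963867), 0.24559299647808075)
[-0.60021667  0.19828434 -0.53409227]
```

View pics/s7.png

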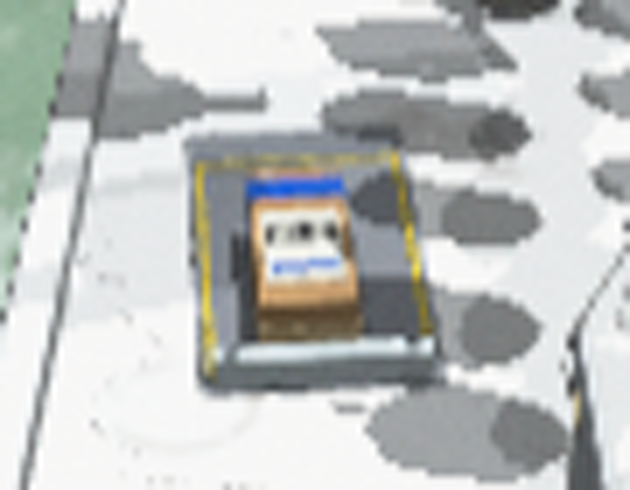

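The carton lies label up and square, with its end (y≈338 in the crop) on the bar. Its yaw is about 0.3°, the arm is clear, and I'm handing in.

```bash
python3 -c "
from bench import *
print(sign_off())"
```

```text
the job is handed in; nothing more can be done
None
```

I tipped the blue-banded carton over from near its top with the fingers nearly closed. It fell label up inside the yellow outline. I then pushed its foot end until it stopped against the metal bar, backed off and handed in at about 13 s.

**Flat and in place:** its upper face is 46 mm above the worktop, and its centre is about 5–8 mm off the board's centre line. The foot end is at about x = -0.006 m in the board frame.

**Against the stop:** on the last push the arm stopped advancing while the force rose from about 10 N to 29 N, so the carton was seated. I held back no further than that; 29 N is close to the 30 N limit, though that limit only applies before the carton's top end passes x = 0.115 m.

**Squareness:** the side and top cameras put it within about 0.3°. The wrist camera gave about 1.5°, but its view was partly blocked by the gripper.

**Disagreement:** the side camera puts the top end at about x = 0.124–0.127 m and the top camera at about 0.120–0.123 m. That is roughly the calibration error of 2 mm plus pixel size. The contact force agrees with the carton touching the bar at 0.125 m.

**Not rechecked:** I did not measure the other objects again at the end, but the arm passed well clear of all of them.

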